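# Tighten the clamp nut between the tube blocks of a bench mixer

### The arm

A 6-joint arm with a two-finger parallel gripper is mounted at the origin on the work surface. World frame = base frame: x ahead of the robot, y to its left, z up, the work surface at z = 0. Lengths are in m, angles in degrees, forces in N, time in s.
With the tool pointing down it reaches from about 0.4 to 0.825 m from the base axis. Payload 7 kg.
Tool frame: the origin (TCP) lies on the centre line of the jaws, within the pads' length; the fingertips stand 11 mm ahead of it and the grasp point (between the pads) lies 8 mm behind it; z points along the fingers, y is the line along which they close (so a half turn about z gives the same grasp; the last joint's range is limited). The gripper opens to 88 mm and grips with 3 to 60 N. Pads are 19 mm wide; open, the fingers measure 130 mm over their backs; the gripper's body (78 mm by 193 mm) begins 47 mm behind the grasp point.
Start: joints at [83.772, 20.546, 0.682, 0, -70.136, -16.507], TCP at [0.261, 0.623, 0.238] pointing down, gripper open.
Joint ranges: [-176.03, 176.03], [-82.01, 121.73], [-58.28, 71.71], [-173.87, 95.51], [-174.79, -0.11], [-173.66, 173.66]. Speed limits (degrees/s): [136.94, 136.94, 172.46, 180, 180, 180].

### API

Orientations are given as [roll, pitch, yaw] about the fixed x, y, z axes, in that order (R = Rz(yaw) Ry(pitch) Rx(roll)).
In Python, from plant import r, capture, camera_model, job gives the robot as it stands.
- The arm moves only by the tool drive_tool, never from a script. Its argument "increments" is a list that holds one entry, the list of rows, each a list of 5 numbers: the gripper's target within -1 to 1 (fully open at 1, half-way at 0, shut at -1), then the shift along the tool's x, y, z scaled (see below), then the turn about the tool's z scaled (see below). In form: [[[gripper, tx, ty, tz, roll], ...]]. A call has 1 to 5 rows; each row is the pose to reach, as a shift and turn from the pose commanded when the call began, along the tool's axes at that moment, turning the shorter way round; what a row does not reach only later rows make up. The controller multiplies each number of a shift by 120 mm and each number of a turn by 360 degrees. A row lasts 1/8 s, in which the tool goes at most 62.5 mm and 10.7 degrees, less where a joint would pass 70% of its speed; a pose out of reach is approached as far as the arm can. A call with a number of a shift or a turn outside -1 to 1 is refused whole. A call with a gripper value outside its range is refused whole. The fingers move at their own pace and stop on an object; "squeeze" is the grip in N (left out, the last holds). Time passes only in rows, so rows that repeat a pose let the fingers close. It gives the time, the measured TCP pose, the force, the opening and the grip force at its end, in the units of the state.
- r.get_state(): the state, without advancing time (a new reading comes with each control period).
- capture(name): name is "scene" or "top" or "wrist"; returns the picture (400x640x3 uint8, red, green, blue); there is no depth.
- camera_model(name): a dict with "camera_matrix" (3x3 intrinsics, pixels), "k1" (the pictures are not rectified: a ray, as slopes to the right and down, at radius r is drawn at 1 + k1 r^2 times it, then the intrinsics apply), "rvec" (rotation vector, rad) and "tvec" (3), from world to camera coordinates, as OpenCV has them. Camera axes: x right, y down, z forward; pixel columns grow to the right and rows downward; lengths in m; the calibration is good to about 2 mm. A picture is of the moment at which its call begins: read the wrist's pose just before it. camera_model takes no time and is no camera call; for the wrist camera it gives the pose at the moment of the call.
- job.close_job(): hands the job in; it is judged then, once.
The state is a dict: "time_s": time; "joints": joint angles; "qd": joint speeds; "joint_torque": joint torques, N m; "tcp_pos": TCP position; "eef_rot": TCP orientation; "contact_force": force on the tool from outside, world axes, zero at the start; "moment": the same for the moment, N m; "gripper_width": finger opening in m; "gripper_force": force on a finger pad.
Only numpy, scipy, OpenCV 4.12 (cv2) and the standard library are available. Lean on these libraries where they do the work, as an engineer would, in place of code of your own. Each camera call takes 0.05 s, during which the arm holds its last target. There are 200 camera calls.

### The job

The hex clamp nut between the two tube blocks of the bench mixer is loose. Tighten it fully, clockwise from above, using the box wrench that lies on the rubber mat: the tube blocks leave room only for short swings of its handle, so lift the wrench off and reseat it for each stroke, without leaning hard on the tube blocks, bearing down hard on the nut, wrenching it hard once it stops, or touching the nut with the gripper. When the nut is tight, lay the wrench gently back flat and wholly on the mat and let go, leaving the tube rack, tip box and bottle where they are.

Things in the scene. Friction and masses are not known exactly. Their poses are not given: they have to be found in the camera images.
- mixer: White bench mixer, fixed. Origin on the bench under the nut's axis; own x to its rear, y to its left, z up. Base x -120..100, y -145..145 mm, top at 55 mm. A round boss (72 mm diameter) rises from the base to 75 mm and carries the nut. Rear housing x 66..100 mm, full width, up to 100 mm. The open side of the nut is the front (-x), between the tube blocks.
- block_left: Dark metal tube block, 86 x 80 x 68 mm, fixed on the mixer; origin at its underside's centre. In the mixer's frame it spans x -32..54, y 39..119 mm, top 123 mm (tube caps to 127). The handle of a seated wrench meets its front inner edge when the wrench's yaw is about 0.75 rad less than the mixer's (turned clockwise from above). Push it with no more than 15 N.
- block_right: The same block mirrored to y -119..-39 mm in the mixer's frame. The handle of a seated wrench meets it when the wrench's yaw is about 0.75 rad more than the mixer's. Push it with no more than 15 N.
- nut_part (a joint): Turn of the nut in rad; grows as it tightens (clockwise from above). 0 = fully tight, at a hard stop; starts at -2.35 to -1.95. It turns stiffly (0.2 N m), stays where left and does not rise or sink. At the stop no more than 20 N on the handle is wanted. At 0 the yaw of point nut_base is the mixer's yaw + 0.10.
- nut_base (a point): Centre of the steel hex nut's underside, 75 mm above the bench; turns with the nut. Oiled nut, 40 mm across flats, 16 mm tall, a 3 mm hex step (35 mm across flats) on top; a 20 mm brass stud stands to 24 mm above this point. Flats face this point's +-x; the wrench fits at this yaw plus any multiple of 60 degrees, with 0.09 rad play each way.
- wrench: Steel box wrench, 0.28 to 0.42 kg, 208 mm long, flat on the mat at the start. Origin: socket centre, underside; z up, handle along own -x. Hex through socket 42 mm across flats (flats face +-x), its lowest 8 mm flared to 50 as lead-in; head 56 mm across flats outside, 30 mm tall. Seated, its underside rests on the boss at 75 mm; 24 mm higher it clears the nut. Handle roughly towards the robot.
- wrench_grip (a point): Point on the wrench's handle, 90 mm from the socket centre (wrench x = -90), mid-height (21 mm above the underside): the place to grasp. The bar is 14 mm wide and 18 mm tall, from 12 to 30 mm above the underside, and runs from the head to the end knob.
- wrench_end (a point): Centre of the underside of the wrench's end knob (wrench x = -165 mm), an upright cylinder 22 mm in diameter and 30 mm tall that carries the handle's end when the wrench lies flat.
- mat: Black rubber mat fixed on the bench, 280 (x) x 180 (y) x 4 mm; origin at the centre of its underside, on the bench.
- tube_rack: White tube rack, 200 x 90 x 54 mm, loose bystander; origin at the centre of its underside.
- tip_box: Blue box with clear lid, 122 x 87 x 68 mm, loose bystander; origin at the centre of its underside.
- reagent_bottle: Amber bottle with blue cap, 60 mm diameter, 130 mm tall, loose bystander; origin at the centre of its underside.
There are look-alikes about, which are no part of the job. What is meant by the wrench is not orange or red, and is the smaller of those in its own colour.

How it is judged (in metres and radians):
On the way, in this order (a step that is already met when the one before it is completed fails the run):
1. the wrench is fully seated on the loose nut (within 5 mm of its axis and of the boss) (horizontal distance between wrench and nut_base below 0.005 m and z of wrench in the frame of nut_base below 0.005 m and angle between wrench's own z axis and vertical below 0.08 rad and value of joint nut_part below -0.5 rad), for 0.1 s.
2. part of the way, the wrench is lifted clear of the nut to be set back for another stroke (z of wrench in the frame of nut_base above 0.015 m and value of joint nut_part between -1.6 and -0.3 rad), for 0.05 s.
3. the nut is fully tight (within 0.06 rad of its stop) with the wrench seated on it (horizontal distance between wrench and nut_base below 0.005 m and z of wrench in the frame of nut_base below 0.005 m and angle between wrench's own z axis and vertical below 0.08 rad and value of joint nut_part above -0.06 rad), for 0.1 s.
At the end, for the whole second after the job is handed in: The nut is within 0.06 rad of its tight stop; the wrench lies flat at rest on the mat, its socket centre and its end knob's centre both within the mat's outline (underside within 6 mm of the mat's top, tilt under 0.08 rad) (value of joint nut_part above -0.06 rad and x of wrench in the frame of mat between -0.14 and 0.14 m and y of wrench in the frame of mat between -0.09 and 0.09 m and x of wrench_end in the frame of mat between -0.14 and 0.14 m and y of wrench_end in the frame of mat between -0.09 and 0.09 m and z of wrench in the frame of mat between 0 and 0.01 m and angle between wrench's own z axis and vertical below 0.08 rad and linear speed of wrench below 0.02 m/s); the robot touches nothing.
It fails at once if a tube block is pushed harder than 15 N (contact force between anything else and block_left above 15 N or contact force between anything else and block_right above 15 N).
It fails at once if the wrench bears on the nut harder than 300 N in all (pressed down hard or wrenched against the stop) (contact force between wrench and nut_part above 300 N).
It fails at once if the gripper touches the nut (contact force between the fingers and nut_part above 0.5 N).
It fails at once if the wrench is dropped or slammed onto the mat (over 40 N) (contact force between wrench and mat above 40 N).
It fails at once if the tube rack, tip box or bottle is moved more than 15 mm (distance of any of tube_rack, tip_box, reagent_bottle from where it was at the start of the episode above 0.015 m).
It also fails if it takes over 72 s, if anything falls off the work surface, if the arm or the gripper's body presses on something with over 40 N, if the wrist force passes 120 N, or if a joint passes its speed limit or range.

## Working session

There is one attempt and no reset: what is moved stays moved. The work goes in short steps, Python scripts to look and compute and a tool call to move; the robot and the scene stay as the last step left them, time stands still between calls to the robot, and variables do not carry over. Pictures are saved under pics/ and viewed, at most 10 in all, crops included, and the job is handed in when it is done.

Besides the shell and the picture viewer there is one more tool, called after "Call:" by a JSON object that holds its "op" and its "data", one argument or row to a line. drive_tool: Moves the arm, as the interface text tells. Its arguments: {"type":"object","properties":{"increments":{"type":"array"},"squeeze":{"type":"number"}},"required":["increments"]}

```bash
mkdir -p pics; ls; python3 - <<'E'
from plant import r,capture,camera_model
import cv2,numpy as np
for n in ("scene","top"):
    cv2.imwrite(f"pics/{n}0.png",cv2.cvtColor(cv2.resize(capture(n),None,fx=1.25,fy=1.25,interpolation=cv2.INTER_CUBIC),cv2.COLOR_RGB2BGR))
    print(camera_model(n))
print(r.get_state())
E
```

```text
pics
{'camera_matrix': array([[504.53909005,   0.        , 317.26114379],
       [  0.        , 504.53909005, 201.43352974],
       [  0.        ,   0.        ,   1.        ]]), 'k1': -0.05153595510582542, 'rvec': array([ 1.64284222,  1.68290579, -0.81359861]), 'tvec': array([-0.13572335, -0.25274158,  2.0759927 ])}
{'camera_matrix': array([[435.83885951,   0.        , 313.78928385],
       [  0.        , 435.83885951, 200.82025789],
       [  0.        ,   0.        ,   1.        ]]), 'k1': -0.038221362395165395, 'rvec': array([ 2.22201968, -2.15725937,  0.06411829]), 'tvec': array([0.11956377, 0.48307652, 1.82813234])}
{'time_s': 0.1, 'joints': array([ 8.37715401e+01,  2.05866428e+01,  6.38736722e-01, -1.91227554e-02,
       -7.01358981e+01, -1.65050516e+01]), 'qd': array([ 0.07169436, -0.12464257,  0.03797735,  0.05203133, -0.03402379,
       -0.0331716 ]), 'joint_torque': array([-2.84429865e-03, -5.84163630e+01,  2.93752921e+01,  7.01549962e+00,
        1.01675437e-02, -4.92768561e-05]), 'tcp_pos': array([0.26072271, 0.62214924, 0.2367176 ]), 'eef_rot': array([ 1.79914541e+02, -6.57427919e-03, -2.27400175e+01]), 'contact_force': array([-0.61195301, -0.32813591,  0.22472421]), 'moment': array([-0.01486376,  0.01620937,  0.02456094]), 'gripper_force': 0.0, 'gripper_width': 0.08785191461196737}
```

View pics/top0.png

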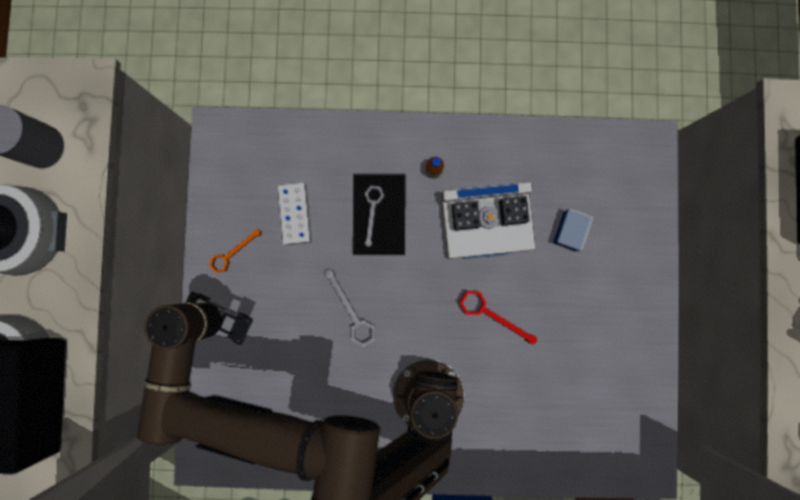

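View pics/scene0.png

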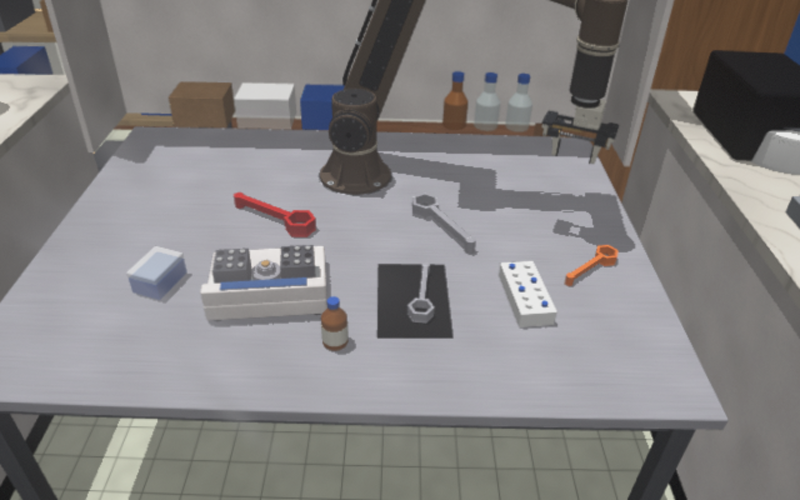

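The wrench lies on the mat (top view at 1.25x: head 375,193, knob 369,244) and the nut is at about (489,216) between the blocks. I'll enlarge the area to measure it.

```bash
cat > h.py <<'E'
import numpy as np,cv2
from plant import r,capture,camera_model
def ray(m,u,v):
    K=m["camera_matrix"];k=m["k1"];x,y=(u-K[0,2])/K[0,0],(v-K[1,2])/K[1,1]
    d=cv2.undistortPoints(np.array([[[u,v]]],float),K,np.array([k,0,0,0,0.]))[0,0]
    R=cv2.Rodrigues(np.array(m["rvec"]))[0]
    return -R.T@np.array(m["tvec"]),R.T@np.array([d[0],d[1],1])
def px2w(m,u,v,z):
    c,d=ray(m,u,v);return c+d*(z-c[2])/d[2]
def w2px(m,P):
    return cv2.projectPoints(np.array(P,float).reshape(-1,1,3),m["rvec"],m["tvec"],m["camera_matrix"],np.array([m["k1"],0,0,0,0.]))[0][:,0]
def save(im,name): cv2.imwrite(f"pics/{name}.png",cv2.cvtColor(im,cv2.COLOR_RGB2BGR))
E
python3 - <<'E'
from h import *
im=capture("top")
c=im[130:220,270:440]   # 170x90
save(cv2.resize(c,None,fx=4.7,fy=4.7,interpolation=cv2.INTER_CUBIC),"crop1")
m=camera_model("top")
for n,u,v,z in [("head",375,193,.034),("knob",369,244,.034),("nut",489,216,.09),("mixFL",448,258,.055),("mixFR",535,249,.055),("rack",295,214,.05),("bottle",435,163,.13),("mat",379,214,.004)]:
    print(n,px2w(m,u/1.25,v/1.25,z).round(3))
E
```

```text
head [0.672 0.198 0.034]
knob [0.499 0.212 0.034]
nut [ 0.598 -0.178  0.09 ]
mixFL [ 0.459 -0.051  0.055]
mixFR [ 0.498 -0.339  0.055]
rack [0.591 0.462 0.05 ]
bottle [0.759 0.005 0.13 ]
mat [0.605 0.183 0.004]
```

View pics/crop1.png

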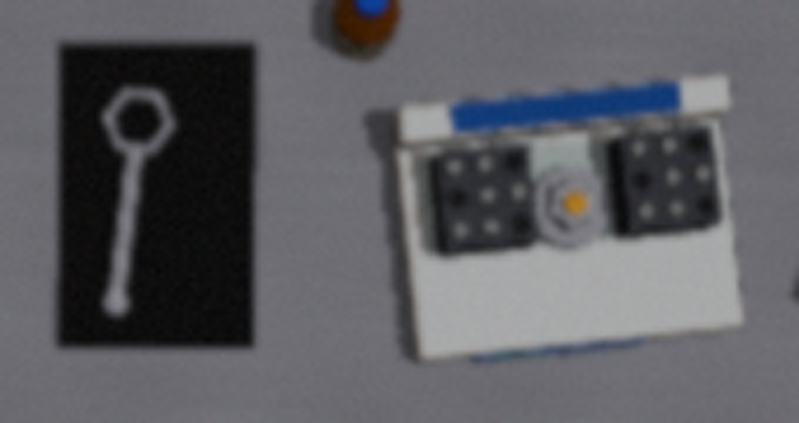

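```bash
python3 - <<'E'
from h import *
m=camera_model("top")
P={}
for n,u,v,z in [("head",139,122,.034),("knob",116,303,.034),("stud",575,204,.099),("FL",420,358,.055),("FR",743,323,.055),("HL",400,105,.1),("HR",728,78,.1),("matTL",59,43,.004),("matBR",254,346,.004)]:
    P[n]=px2w(m,(u+.5)/4.7-.5+270,(v+.5)/4.7-.5+130,z); print(n,P[n].round(4))
d=P["FL"]-P["FR"];print("mixyaw",np.degrees(np.arctan2(d[1],d[0]))-90,np.linalg.norm(d))
d=P["HL"]-P["HR"];print("mixyaw2",np.degrees(np.arctan2(d[1],d[0]))-90,np.linalg.norm(d))
d=P["head"]-P["knob"];y=np.arctan2(d[1],d[0]);print("wyaw",np.degrees(y),np.linalg.norm(d))
print("grip",P["head"]-.09*d/np.linalg.norm(d))
E
```

```text
head [0.6672 0.2009 0.034 ]
knob [0.504  0.2162 0.034 ]
stud [ 0.5965 -0.1799  0.099 ]
FL [ 0.4619 -0.0536  0.055 ]
FR [ 0.5012 -0.3381  0.055 ]
HL [ 0.6779 -0.0267  0.1   ]
HR [ 0.7103 -0.3107  0.1   ]
matTL [0.7428 0.2775 0.004 ]
matBR [0.471  0.0916 0.004 ]
mixyaw 7.863345312137753 0.2872151603788065
mixyaw2 6.5161585488798295 0.28584148819164334
wyaw -5.363071767629308 0.16391160121183038
grip [0.57762711 0.20931311 0.034     ]
```

Mixer yaw is about 7°, the nut axis is near (0.597,-0.180), and the wrench grip is near (0.578,0.209) at yaw -5.4°. I'm moving above the wrench.

Call:
{"op": "drive_tool", "data": {
  "increments": [
    [[1,0.94,0.54,0,0],[1,0.94,0.54,0,0],[1,0.94,0.54,0,0]]
  ]
}}

```text
time_s: 0.52
tcp_pos: [0.3416, 0.5162, 0.2378]
eef_rot: [180.0, -0.0, -22.9]
contact_force: [0.0, 0.5, 0.7]
gripper_width: 0.0874
gripper_force: 0.0
```

Call:
{"op": "drive_tool", "data": {
  "increments": [
    [[1,0.94,0.54,0,0],[1,0.94,0.54,0,0],[1,0.94,0.54,0,0]]
  ]
}}

```text
time_s: 0.9
tcp_pos: [0.4203, 0.4134, 0.2376]
eef_rot: [180.0, -0.0, -22.9]
contact_force: [-0.9, -0.1, 0.3]
gripper_width: 0.0876
gripper_force: 0.0
```

Call:
{"op": "drive_tool", "data": {
  "increments": [
    [[1,0.94,0.54,0,0],[1,0.94,0.54,0,0],[1,0.94,0.54,0,0]]
  ]
}}

```text
time_s: 1.27
tcp_pos: [0.4992, 0.3106, 0.2373]
eef_rot: [180.0, 0.0, -22.9]
contact_force: [-0.7, 0.9, 0.1]
gripper_width: 0.0877
gripper_force: 0.0
```

Call:
{"op": "drive_tool", "data": {
  "increments": [
    [[1,0.94,0.54,0,-0.048],[1,0.94,0.54,0,-0.048],[1,0.94,0.54,0,-0.048],[1,0.94,0.54,0,-0.048]]
  ]
}}

```text
time_s: 1.78
tcp_pos: [0.5769, 0.2096, 0.2371]
eef_rot: [180.0, 0.0, -5.5]
contact_force: [-0.7, -0.2, 0.6]
gripper_width: 0.0878
gripper_force: 0.0
```

```bash
python3 - <<'E'
from h import *
m=camera_model("wrist");np.save("w1.npy",m,allow_pickle=True)
im=capture("wrist");save(cv2.resize(im,None,fx=1.25,fy=1.25,interpolation=cv2.INTER_CUBIC),"wrist1")
R=cv2.Rodrigues(m["rvec"])[0];print(-R.T@m["tvec"],R[2],m["camera_matrix"][0,0])
print(w2px(m,[[.667,.201,.034],[.504,.216,.034],[.597,-.18,.099]])*1.25)
E
```

```text
[0.65121649 0.20239554 0.38576592] [-0.27925741  0.026176   -0.95985943] 356.79711218754204
[[392.68565629  98.54021701]
 [393.46233904 301.11704838]
 [960.25310601 156.58287936]]
```

View pics/wrist1.png

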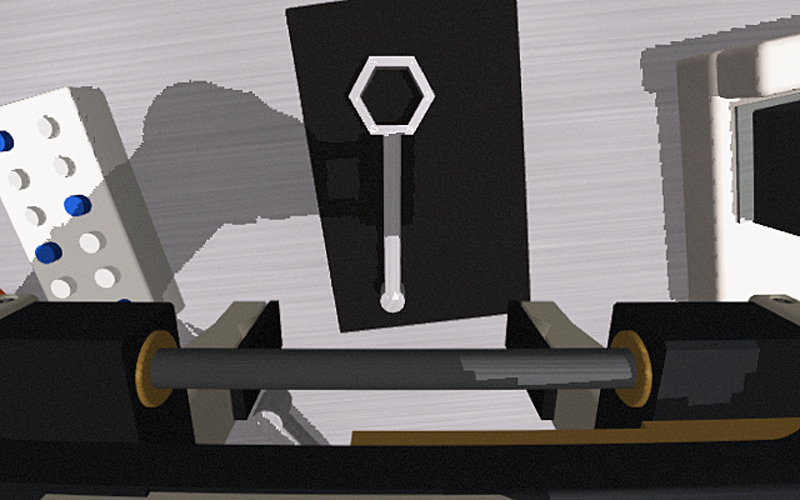

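The wrench matches the estimate to within 1–2 mm (head at 392,96 and knob at 392,300, against 393,98 and 393,301 predicted). Before grasping I'll slide sideways to view the nut.

Call:
{"op": "drive_tool", "data": {
  "increments": [
    [[1,0,0.78,0,0],[1,0,0.78,0,0]]
  ]
}}

```text
time_s: 2.08
tcp_pos: [0.5668, 0.1161, 0.2377]
eef_rot: [-180.0, 0.0, -5.4]
contact_force: [0.1, 0.9, 0.1]
gripper_width: 0.0876
gripper_force: 0.0
```

Call:
{"op": "drive_tool", "data": {
  "increments": [
    [[1,0,0.78,0,0],[1,0,0.78,0,0]]
  ]
}}

```text
time_s: 2.33
tcp_pos: [0.5582, 0.0225, 0.2379]
eef_rot: [-180.0, -0.0, -5.4]
contact_force: [0.1, 0.6, -0.5]
gripper_width: 0.0875
gripper_force: 0.0
```

Call:
{"op": "drive_tool", "data": {
  "increments": [
    [[1,0,0.78,0,0],[1,0,0.78,0,0],[1,0,0.78,0,0]]
  ]
}}

```text
time_s: 2.7
tcp_pos: [0.5498, -0.0705, 0.2378]
eef_rot: [-180.0, -0.0, -5.5]
contact_force: [1.0, 0.5, 0.3]
gripper_width: 0.088
gripper_force: 0.0
```

```bash
python3 - <<'E'
from h import *
m=camera_model("wrist");np.save("w2.npy",m,allow_pickle=True)
im=capture("wrist");np.save("im2.npy",im)
p=w2px(m,[[.597,-.18,.091]])[0];print(p, w2px(m,[[.597,-.18,.099]]))
a=int(p[0])-80;b=max(int(p[1])-60,0);print(a,b)
save(cv2.resize(im[b:b+120,a:a+160],None,fx=5,fy=5,interpolation=cv2.INTER_CUBIC),"nut1")
E
```

```text
[442.57623035 119.05186028] [[446.04723403 119.67386187]]
362 59
```

View pics/nut1.png

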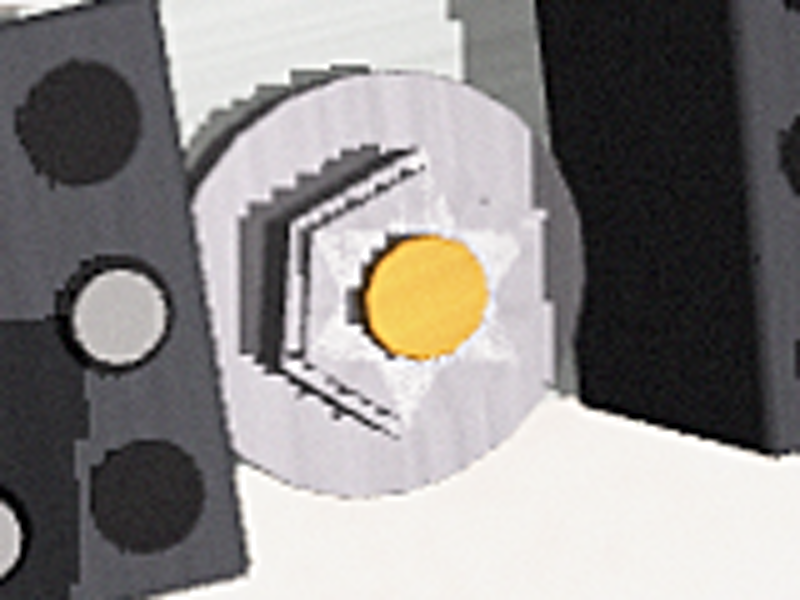

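```bash
python3 - <<'E'
from h import *
m=np.load("w2.npy",allow_pickle=True).item()
f=lambda u,v,z:px2w(m,(u+.5)/5-.5+362,(v+.5)/5-.5+59,z)
for a,b in [((292,228),(280,365)),((280,367),(400,437)),((292,228),(412,150)),((312,230),(303,355)),((312,230),(425,168))]:
    d=f(*b,.091)-f(*a,.091);print(np.degrees(np.arctan2(d[1],d[0]))%60,np.linalg.norm(d))
print("stud",f(426,297,.099))
# stud ellipse fit for centre; boss outline
print("boss",f(387,283,.075), "blk left inner edge", [f(160,0,.123),f(246,570,.123)])
d=f(160,0,.123)-f(246,570,.123);print(np.degrees(np.arctan2(d[1],d[0])))
for u,v in [(292,228),(280,365),(320,235),(320,355),(412,430),(515,355),(530,240),(440,200)]:
    q=f(u,v,.092)-f(426,297,.099);print(np.degrees(np.arctan2(q[1],q[0])).round(1),np.hypot(q[0],q[1]).round(4))
E
```

```text
53.79296337737699 0.021830289678841104
56.008762960733534 0.023873243383642568
58.195304960219936 0.02205159832982945
54.88427552162878 0.019898040435446587
53.775577380261595 0.019993305146959843
stud [ 0.59825354 -0.18059813  0.099     ]
boss [ 0.59905811 -0.18246252  0.075     ] blk left inner edge [array([ 0.6444202 , -0.13490932,  0.123     ]), array([ 0.56234009, -0.14488637,  0.123     ])]
6.930446911163934
57.5 0.0227
113.7 0.0235
53.8 0.0181
119.4 0.0171
-179.4 0.0221
-123.2 0.0206
-70.3 0.0206
-18.1 0.0152
```

Nut edges lie at about 54.7° mod 60, so the nut yaw is about 24.6°. The mixer yaw is 6.9° and the axis is at (0.598,-0.181). Returning to the wrench.

Call:
{"op": "drive_tool", "data": {
  "increments": [
    [[1,0,-0.78,0,0],[1,0,-0.78,0,0]]
  ]
}}

```text
time_s: 3.0
tcp_pos: [0.5592, 0.0265, 0.2377]
eef_rot: [-180.0, -0.0, -5.3]
contact_force: [-0.1, -0.0, 0.1]
gripper_width: 0.0874
gripper_force: 0.0
```

Call:
{"op": "drive_tool", "data": {
  "increments": [
    [[1,0,-0.78,0,0],[1,0,-0.78,0,0]]
  ]
}}

```text
time_s: 3.25
tcp_pos: [0.5676, 0.1207, 0.2376]
eef_rot: [-180.0, -0.0, -5.2]
contact_force: [0.4, -0.2, -1.4]
gripper_width: 0.0875
gripper_force: 0.0
```

Call:
{"op": "drive_tool", "data": {
  "increments": [
    [[0.2,0,-0.78,0,0],[0.2,0,-0.78,0.4,0],[0.2,0,-0.78,0.8,0],[0.2,0,-0.78,0.8,0]]
  ]
}}

```text
time_s: 3.75
tcp_pos: [0.5738, 0.2101, 0.138]
eef_rot: [179.7, 0.3, -5.3]
contact_force: [0.2, 0.2, 0.7]
gripper_width: 0.0553
gripper_force: 0.0
```

```bash
python3 - <<'E'
from h import *
m=np.load("w1.npy",allow_pickle=True).item()
for p in [(349.5,95),(434,95),(392,57),(391,134),(392.5,300)]:
    print(p,px2w(m,p[0]/1.25-.1,p[1]/1.25-.1,.034).round(4))
E
```

```text
(349.5, 95) [0.6727 0.233  0.034 ]
(434, 95) [0.6667 0.17   0.034 ]
(392, 57) [0.6962 0.1988 0.034 ]
(391, 134) [0.6414 0.2048 0.034 ]
(392.5, 300) [0.5052 0.2168 0.034 ]
```

Call:
{"op": "drive_tool", "data": {
  "increments": [
    [[0.2,0.02,0,0.45,0],[0.2,0.02,0,0.8,0],[0.2,0.02,0,0.97,0],[0.2,0.02,0,0.97,0]]
  ]
}}

```text
time_s: 4.25
tcp_pos: [0.5794, 0.2096, 0.0258]
eef_rot: [180.0, 0.0, -5.4]
contact_force: [-0.0, 0.2, 0.6]
gripper_width: 0.0529
gripper_force: 0.0
```

Call:
{"op": "drive_tool", "data": {
  "increments": [
    [[0.2,0,0,0.045,0],[-1,0,0,0.045,0],[-1,0,0,0.045,0],[-1,0,0,0.045,0],[-1,0,0,0.045,0]]
  ],
  "squeeze": 55
}}

```text
time_s: 4.88
tcp_pos: [0.5794, 0.2089, 0.02]
eef_rot: [-180.0, -0.0, -5.5]
contact_force: [-0.5, -0.5, -0.3]
gripper_width: 0.018
gripper_force: 0.0
```

Call:
{"op": "drive_tool", "data": {
  "increments": [
    [[-1,0,0,0,0],[-1,0,0,0,0],[-1,0,0,0,0]]
  ]
}}

```text
time_s: 5.25
tcp_pos: [0.5794, 0.2091, 0.02]
eef_rot: [-180.0, -0.0, -5.4]
contact_force: [0.4, 1.3, 1.6]
gripper_width: 0.0137
gripper_force: 55.0
```

Call:
{"op": "drive_tool", "data": {
  "increments": [
    [[-1,0,0,-0.08,0],[-1,0,0,-0.3,0],[-1,0,0,-0.65,0],[-1,0,0,-1,0],[-1,0,0,-1,0]]
  ]
}}

```text
time_s: 5.88
tcp_pos: [0.5808, 0.2097, 0.1437]
eef_rot: [-179.8, -0.3, -5.5]
contact_force: [-0.6, 1.1, -4.2]
gripper_width: 0.0136
gripper_force: 55.0
```

Call:
{"op": "drive_tool", "data": {
  "increments": [
    [[-1,-0.048,0.3,-0.15,0],[-1,-0.048,0.65,-0.2,0],[-1,-0.048,0.9,-0.2,0],[-1,-0.048,0.9,-0.2,0]]
  ]
}}

```text
time_s: 6.38
tcp_pos: [0.5616, 0.0996, 0.1627]
eef_rot: [179.9, 0.2, -5.6]
contact_force: [0.1, 0.0, -3.7]
gripper_width: 0.0135
gripper_force: 55.0
```

Call:
{"op": "drive_tool", "data": {
  "increments": [
    [[-1,-0.048,0.3,0,0],[-1,-0.048,0.65,0,0],[-1,-0.048,0.9,0,0]]
  ]
}}

```text
time_s: 6.75
tcp_pos: [0.5462, -0.006, 0.1627]
eef_rot: [180.0, 0.1, -5.5]
contact_force: [0.0, 0.7, -4.2]
gripper_width: 0.0137
gripper_force: 55.0
```

Call:
{"op": "drive_tool", "data": {
  "increments": [
    [[-1,-0.048,0.3,0,0],[-1,-0.048,0.65,0,0],[-1,-0.048,0.9,0,0]]
  ]
}}

```text
time_s: 7.12
tcp_pos: [0.5304, -0.1129, 0.1628]
eef_rot: [180.0, 0.1, -5.5]
contact_force: [0.3, 1.6, -4.3]
gripper_width: 0.0131
gripper_force: 55.0
```

Call:
{"op": "drive_tool", "data": {
  "increments": [
    [[-1,-0.048,0.3,0,-0.02],[-1,-0.048,0.6,0,-0.045],[-1,-0.048,0.9,0,-0.07],[-1,-0.048,0.9,0,-0.0833],[-1,-0.048,0.9,0,-0.0833]]
  ]
}}

```text
time_s: 7.75
tcp_pos: [0.5147, -0.2189, 0.1627]
eef_rot: [-179.9, 0.1, 24.4]
contact_force: [0.8, 0.8, -3.5]
gripper_width: 0.0137
gripper_force: 55.0
```

```bash
python3 - <<'E'
from h import *
s=r.get_state();print(s["tcp_pos"],s["eef_rot"],s["joints"],s["contact_force"])
m=camera_model("wrist");np.save("w3.npy",m,allow_pickle=True)
im=capture("wrist");save(cv2.resize(im[:260],None,fx=1.25,fy=1.25,interpolation=cv2.INTER_CUBIC),"wrist3")
E
```

```text
[ 0.51469568 -0.21887671  0.1627105 ] [-1.79927035e+02  9.22879634e-02  2.44456437e+01] [-2.99803998e+00  1.33247348e+01 -1.99534744e+01 -2.65439153e-02
 -5.68373237e+01  1.17458167e+02] [ 0.83597757  0.81352994 -3.45601062]
```

View pics/wrist3.png

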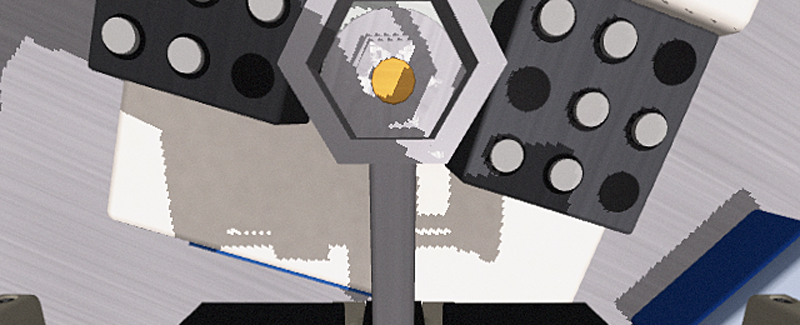

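```bash
python3 - <<'E'
from h import *
m=np.load("w3.npy",allow_pickle=True).item()
f=lambda u,v,z:px2w(m,u/1.25-.1,v/1.25-.1,z)
y=np.radians(24.45);ax=np.array([np.cos(y),np.sin(y)]);n=np.array([-ax[1],ax[0]]);t=np.array([.5147,-.2189])
for nm,u,v,z in [("stud",393,81,.099),("oL",278,67,.1767),("oR",506,67,.1767),("oB",392,163,.1767),("obl",338,163,.1767),("obr",450,163,.1767),("bar",392,300,.1767)]:
    p=f(u,v,z);print(nm,p.round(4),"along",((p[:2]-t)@ax).round(4),"left",((p[:2]-t)@n).round(4))
E
```

```text
stud [ 0.5981 -0.1803  0.099 ] along 0.0919 left 0.0006
oL [ 0.5825 -0.1518  0.1767] along 0.0895 left 0.033
oR [ 0.6093 -0.2105  0.1767] along 0.0896 left -0.0315
oB [ 0.5714 -0.1923  0.1767] along 0.0626 left 0.0007
obl [ 0.5647 -0.1777  0.1767] along 0.0626 left 0.0168
obr [ 0.5786 -0.208   0.1767] along 0.0626 left -0.0166
bar [ 0.5314 -0.2105  0.1767] along 0.0187 left 0.0007
```

Socket is 90.1 mm ahead of the TCP and the stud is 91.9 mm ahead, so the wrench is centred laterally and needs 1.7 mm more forward. Descending.

Call:
{"op": "drive_tool", "data": {
  "increments": [
    [[-1,0.014,0,0.15,0],[-1,0.014,0,0.35,0],[-1,0.014,0,0.45,0],[-1,0.014,0,0.48,0],[-1,0.014,0,0.48,0]]
  ]
}}

```text
time_s: 8.43
tcp_pos: [0.5171, -0.2182, 0.1065]
eef_rot: [180.0, -0.0, 24.5]
contact_force: [1.0, -0.3, -4.0]
gripper_width: 0.0134
gripper_force: 55.0
```

Call:
{"op": "drive_tool", "data": {
  "increments": [
    [[-1,0,0,0.03,0],[-1,0,0,0.06,0],[-1,0,0,0.09,0],[-1,0,0,0.11,0],[-1,0,0,0.11,0]]
  ]
}}

```text
time_s: 9.05
tcp_pos: [0.5166, -0.2183, 0.0927]
eef_rot: [-180.0, 0.0, 24.5]
contact_force: [0.1, -1.1, -3.9]
gripper_width: 0.0134
gripper_force: 55.0
```

Seated without resistance. First clockwise stroke:

Call:
{"op": "drive_tool", "data": {
  "increments": [
    [[-1,0.0114,-0.13,0.008,0.0278],[-1,0.0452,-0.2565,0.008,0.0556],[-1,0.1005,-0.375,0.008,0.0833],[-1,0.1005,-0.375,0.008,0.0833]]
  ]
}}

```text
time_s: 9.55
tcp_pos: [0.5083, -0.1717, 0.092]
eef_rot: [180.0, 0.1, -5.4]
contact_force: [-2.2, -1.0, -2.9]
gripper_width: 0.0133
gripper_force: 55.0
```

Call:
{"op": "drive_tool", "data": {
  "increments": [
    [[-1,0.0114,-0.13,0,0.0278],[-1,0.0452,-0.2565,0,0.0556],[-1,0.0648,-0.305,0,0.0667],[-1,0.0648,-0.305,0,0.0667]]
  ]
}}

```text
time_s: 10.05
tcp_pos: [0.5193, -0.1363, 0.0917]
eef_rot: [180.0, 0.1, -29.3]
contact_force: [-4.3, 3.4, -1.7]
gripper_width: 0.0137
gripper_force: 55.0
```

Call:
{"op": "drive_tool", "data": {
  "increments": [
    [[-1,0,0.033,0,-0.007],[-1,0,0.033,-0.1,-0.007],[-1,0,0.033,-0.25,-0.007],[-1,0,0.033,-0.28,-0.007],[-1,0,0.033,-0.28,-0.007]]
  ]
}}

```text
time_s: 10.68
tcp_pos: [0.5186, -0.1402, 0.126]
eef_rot: [-180.0, -0.1, -26.9]
contact_force: [0.2, -0.7, -3.6]
gripper_width: 0.0137
gripper_force: 55.0
```

Call:
{"op": "drive_tool", "data": {
  "increments": [
    [[-1,0.0126,0.137,0,-0.0292],[-1,0.05,0.269,0,-0.0583],[-1,0.11,0.392,0,-0.0875],[-1,0.193,0.502,0,-0.1167],[-1,0.288,0.591,0,-0.1444]]
  ]
}}

```text
time_s: 11.3
tcp_pos: [0.5165, -0.2195, 0.1249]
eef_rot: [-180.0, 0.1, 25.4]
contact_force: [0.2, -0.2, -3.4]
gripper_width: 0.0131
gripper_force: 55.0
```

Call:
{"op": "drive_tool", "data": {
  "increments": [
    [[-1,0.0114,0.13,0,-0.0278],[-1,0.0114,0.13,0,-0.0278],[-1,0.0114,0.13,0,-0.0278]]
  ]
}}

```text
time_s: 11.68
tcp_pos: [0.5242, -0.2323, 0.125]
eef_rot: [-179.9, 0.0, 34.8]
contact_force: [-0.9, 0.2, -3.9]
gripper_width: 0.0137
gripper_force: 55.0
```

```bash
python3 - <<'E'
from h import *
m=camera_model("wrist");np.save("w4.npy",m,allow_pickle=True)
im=capture("wrist");save(cv2.resize(im[:140,220:410],None,fx=4,fy=4,interpolation=cv2.INTER_CUBIC),"wrist4")
E
```

```text
(no output)
```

View pics/wrist4.png

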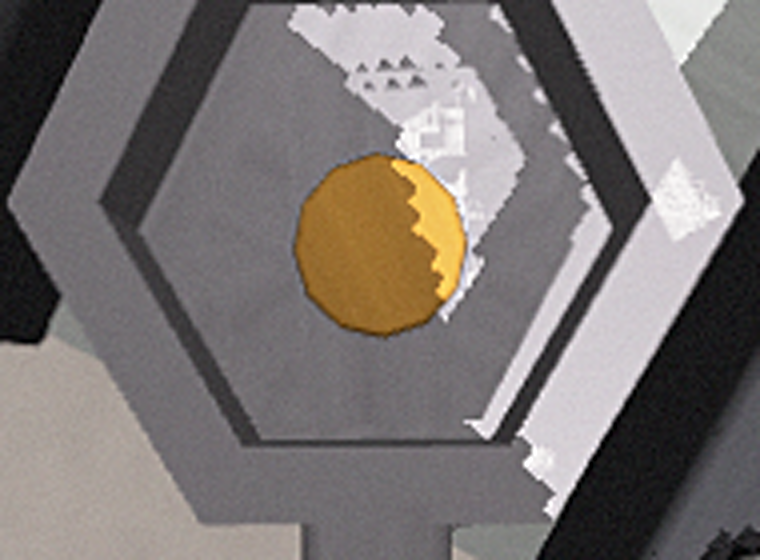

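The stud is centred in the socket (380,244 in the crop), but the nut's edges are too grey to read. I'll lower it gently and watch the force.

Call:
{"op": "drive_tool", "data": {
  "increments": [
    [[-1,0,0,0.08,0],[-1,0,0,0.15,0],[-1,0,0,0.18,0],[-1,0,0,0.18,0]]
  ]
}}

```text
time_s: 12.22
tcp_pos: [0.5246, -0.2324, 0.1035]
eef_rot: [-180.0, 0.0, 35.0]
contact_force: [-0.6, 0.5, -3.5]
gripper_width: 0.0135
gripper_force: 55.0
```

Call:
{"op": "drive_tool", "data": {
  "increments": [
    [[-1,0,0,0.03,0],[-1,0,0,0.06,0],[-1,0,0,0.06,0],[-1,0,0,0.06,0]]
  ]
}}

```text
time_s: 12.72
tcp_pos: [0.5249, -0.2326, 0.0968]
eef_rot: [180.0, 0.0, 35.0]
contact_force: [0.5, 0.5, -3.1]
gripper_width: 0.0135
gripper_force: 55.0
```

Call:
{"op": "drive_tool", "data": {
  "increments": [
    [[-1,0,0,0.02,0],[-1,0,0,0.04,0],[-1,0,0,0.04,0]]
  ]
}}

```text
time_s: 13.1
tcp_pos: [0.5246, -0.2325, 0.0917]
eef_rot: [-180.0, 0.0, 35.0]
contact_force: [-0.4, -0.1, -3.9]
gripper_width: 0.0137
gripper_force: 55.0
```

Call:
{"op": "drive_tool", "data": {
  "increments": [
    [[-1,0.0114,-0.13,0,0.0278],[-1,0.0452,-0.2565,0,0.0556],[-1,0.1005,-0.375,0,0.0833],[-1,0.1005,-0.375,0,0.0833]]
  ]
}}

```text
time_s: 13.6
tcp_pos: [0.5083, -0.1882, 0.092]
eef_rot: [-180.0, 0.1, 5.1]
contact_force: [-0.6, -2.0, -4.1]
gripper_width: 0.0141
gripper_force: 55.0
```

Call:
{"op": "drive_tool", "data": {
  "increments": [
    [[-1,0.0114,-0.13,0,0.0278],[-1,0.0452,-0.2565,0,0.0556],[-1,0.1005,-0.375,0,0.0833],[-1,0.124,-0.413,0,0.0928],[-1,0.124,-0.413,0,0.0928]]
  ]
}}

```text
time_s: 14.22
tcp_pos: [0.5184, -0.1378, 0.0916]
eef_rot: [180.0, 0.1, -28.1]
contact_force: [-4.6, 5.2, -1.8]
gripper_width: 0.0138
gripper_force: 55.0
```

Call:
{"op": "drive_tool", "data": {
  "increments": [
    [[-1,0,0.033,0,-0.007],[-1,0,0.033,-0.1,-0.007],[-1,0,0.033,-0.25,-0.007],[-1,0,0.033,-0.28,-0.007],[-1,0,0.033,-0.28,-0.007]]
  ]
}}

```text
time_s: 14.85
tcp_pos: [0.5178, -0.1417, 0.1261]
eef_rot: [-180.0, -0.1, -25.8]
contact_force: [-0.5, -0.8, -4.8]
gripper_width: 0.0138
gripper_force: 55.0
```

Call:
{"op": "drive_tool", "data": {
  "increments": [
    [[-1,0.0126,0.137,0,-0.0292],[-1,0.05,0.269,0,-0.0583],[-1,0.11,0.392,0,-0.0875],[-1,0.193,0.502,0,-0.1167],[-1,0.288,0.591,0,-0.1444]]
  ]
}}

```text
time_s: 15.48
tcp_pos: [0.5173, -0.2211, 0.1249]
eef_rot: [-180.0, 0.0, 26.5]
contact_force: [0.4, -0.8, -3.7]
gripper_width: 0.0138
gripper_force: 55.0
```

Call:
{"op": "drive_tool", "data": {
  "increments": [
    [[-1,0.0114,0.13,0,-0.0278],[-1,0.0114,0.13,0,-0.0278],[-1,0.0114,0.13,0,-0.0278]]
  ]
}}

```text
time_s: 15.85
tcp_pos: [0.5251, -0.2336, 0.125]
eef_rot: [-179.9, 0.0, 36.0]
contact_force: [0.6, -0.6, -4.4]
gripper_width: 0.0135
gripper_force: 55.0
```

Call:
{"op": "drive_tool", "data": {
  "increments": [
    [[-1,0,0,0.08,0],[-1,0,0,0.15,0],[-1,0,0,0.18,0],[-1,0,0,0.18,0]]
  ]
}}

```text
time_s: 16.35
tcp_pos: [0.5255, -0.2337, 0.1035]
eef_rot: [-180.0, 0.0, 36.2]
contact_force: [-0.6, 0.4, -3.8]
gripper_width: 0.0137
gripper_force: 55.0
```

Call:
{"op": "drive_tool", "data": {
  "increments": [
    [[-1,0,0,0.03,0],[-1,0,0,0.06,0],[-1,0,0,0.06,0],[-1,0,0,0.06,0]]
  ]
}}

```text
time_s: 16.85
tcp_pos: [0.5258, -0.2339, 0.0969]
eef_rot: [180.0, -0.0, 36.2]
contact_force: [0.0, -0.3, -4.1]
gripper_width: 0.0133
gripper_force: 55.0
```

Call:
{"op": "drive_tool", "data": {
  "increments": [
    [[-1,0,0,0.02,0],[-1,0,0,0.04,0],[-1,0,0,0.04,0]]
  ]
}}

```text
time_s: 17.23
tcp_pos: [0.5256, -0.2339, 0.0918]
eef_rot: [-180.0, 0.0, 36.2]
contact_force: [-0.1, 0.5, -4.1]
gripper_width: 0.0139
gripper_force: 55.0
```

Call:
{"op": "drive_tool", "data": {
  "increments": [
    [[-1,0.0114,-0.13,0,0.0278],[-1,0.0452,-0.2565,0,0.0556],[-1,0.062,-0.299,0,0.065],[-1,0.062,-0.299,0,0.065]]
  ]
}}

```text
time_s: 17.73
tcp_pos: [0.5102, -0.2004, 0.0919]
eef_rot: [-180.0, 0.0, 12.8]
contact_force: [-0.6, -2.8, -3.6]
gripper_width: 0.0135
gripper_force: 55.0
```

Call:
{"op": "drive_tool", "data": {
  "increments": [
    [[-1,0.0005,-0.026,0,0.0056],[-1,0.0005,-0.026,0,0.0056]]
  ]
}}

```text
time_s: 17.98
tcp_pos: [0.5096, -0.1977, 0.0919]
eef_rot: [-180.0, 0.0, 10.8]
contact_force: [-1.7, -0.1, -5.1]
gripper_width: 0.0134
gripper_force: 55.0
```

Call:
{"op": "drive_tool", "data": {
  "increments": [
    [[-1,0.0005,-0.026,0,0.0056],[-1,0.0005,-0.026,0,0.0056]]
  ]
}}

```text
time_s: 18.23
tcp_pos: [0.5091, -0.1946, 0.0919]
eef_rot: [-180.0, 0.0, 8.8]
contact_force: [-2.0, -1.6, -5.3]
gripper_width: 0.0134
gripper_force: 55.0
```

Call:
{"op": "drive_tool", "data": {
  "increments": [
    [[-1,0,-0.013,0,0.0028],[-1,0,-0.013,0,0.0028]]
  ]
}}

```text
time_s: 18.48
tcp_pos: [0.5088, -0.1929, 0.0919]
eef_rot: [-180.0, 0.0, 7.7]
contact_force: [-3.1, -1.9, -4.0]
gripper_width: 0.0138
gripper_force: 55.0
```

Call:
{"op": "drive_tool", "data": {
  "increments": [
    [[-1,0,-0.013,0,0.0028],[-1,0,-0.013,0,0.0028]]
  ]
}}

```text
time_s: 18.73
tcp_pos: [0.5086, -0.1912, 0.0919]
eef_rot: [-180.0, 0.0, 6.7]
contact_force: [-2.8, -2.6, -2.8]
gripper_width: 0.0135
gripper_force: 55.0
```

Call:
{"op": "drive_tool", "data": {
  "increments": [
    [[-1,0,-0.013,0,0.0028],[-1,0,-0.013,0,0.0028]]
  ]
}}

```text
time_s: 18.98
tcp_pos: [0.5085, -0.1898, 0.0919]
eef_rot: [180.0, 0.0, 5.7]
contact_force: [-3.6, -3.6, -4.1]
gripper_width: 0.0137
gripper_force: 55.0
```

Call:
{"op": "drive_tool", "data": {
  "increments": [
    [[-1,0,-0.013,0,0.0028],[-1,0,-0.013,0,0.0028]]
  ]
}}

```text
time_s: 19.23
tcp_pos: [0.5083, -0.1884, 0.092]
eef_rot: [180.0, 0.0, 4.7]
contact_force: [-3.6, -5.3, -4.4]
gripper_width: 0.0139
gripper_force: 55.0
```

```bash
python3 -c "
from plant import r
s=r.get_state();print(s['moment'],s['contact_force'],s['tcp_pos'],s['eef_rot'])"
```

```text
[-1.74631759  1.43912672  0.20518251] [-3.56855342 -5.31439645 -4.37881634] [ 0.50834411 -0.18841857  0.09195773] [1.79980507e+02 3.91022153e-02 4.69754244e+00]
```

Call:
{"op": "drive_tool", "data": {
  "increments": [
    [[-1,0,-0.013,0,0.0028],[-1,0,-0.013,0,0.0028]]
  ]
}}

```text
time_s: 19.48
tcp_pos: [0.5082, -0.1871, 0.092]
eef_rot: [180.0, 0.0, 3.7]
contact_force: [-3.9, -5.2, -5.0]
gripper_width: 0.0134
gripper_force: 55.0
```

Call:
{"op": "drive_tool", "data": {
  "increments": [
    [[-1,0,-0.013,0,0.0028],[-1,0,-0.013,0,0.0028]]
  ]
}}

```text
time_s: 19.73
tcp_pos: [0.5082, -0.1858, 0.0921]
eef_rot: [179.9, 0.0, 2.7]
contact_force: [-2.5, -7.3, -5.7]
gripper_width: 0.0139
gripper_force: 55.1
```

Call:
{"op": "drive_tool", "data": {
  "increments": [
    [[-1,0,-0.013,0,0.0028],[-1,0,-0.026,0,0.0056],[-1,0,-0.026,0,0.0056],[-1,0,-0.026,0,0.0056]]
  ]
}}

```text
time_s: 20.23
tcp_pos: [0.5081, -0.1831, 0.0922]
eef_rot: [179.9, 0.0, 0.7]
contact_force: [-2.8, -10.0, -5.0]
gripper_width: 0.0137
gripper_force: 55.2
```

```bash
python3 - <<'E'
from h import *
s=r.get_state();print(s['moment'],s['contact_force'],s['tcp_pos'],s['eef_rot'])
m=camera_model("wrist");np.save("w5.npy",m,allow_pickle=True)
im=capture("wrist");save(cv2.resize(im[:230],None,fx=1.25,fy=1.25,interpolation=cv2.INTER_CUBIC),"wrist5")
E
```

```text
[-3.84563276  1.38924124  0.56657971] [-2.75330351 -9.98992414 -5.02984247] [ 0.50807924 -0.18311163  0.09216734] [1.79903789e+02 3.73218210e-02 7.31756114e-01]
```

View pics/wrist5.png

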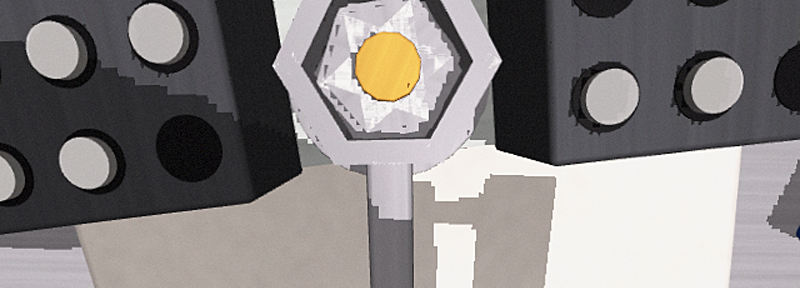

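```bash
python3 - <<'E'
from h import *
m=np.load("w5.npy",allow_pickle=True).item()
f=lambda u,v,z:px2w(m,u/1.25-.1,v/1.25-.1,z)[:2]
a=lambda d:np.degrees(np.arctan2(d[1],d[0])).round(2)
z=.106
print("bar L",a(f(367,170,z)-f(369,285,z)),"bar R",a(f(412,170,z)-f(413.5,285,z)))
print("head LR",a(f(274,63,z)-f(501,62,z))-90, "bot",a(f(334,163,z)-f(447,163,z))-90)
print("blocks: R front",a(f(557,165,.123)-f(790,142,.123))-90,"L front",a(f(0,232,.123)-f(250,203,.123))-90,"L in",a(f(212,0,.123)-f(250,203,.123)),"Rin",a(f(545,0,.123)-f(557,165,.123)))
s=f(388,66,.099)
for p in [(346,17),(422,12),(460,63),(371,133),(318,75),(440,110)]:
    d=f(*p,.093)-s;print(p,a(d),np.hypot(*d).round(4))
im=capture("wrist");save(cv2.resize(im[0:115,210:410],None,fx=4,fy=4,interpolation=cv2.INTER_CUBIC),"w6")
E
```

```text
bar L 0.88 bar R 2.23
head LR 1.0400000000000063 bot 0.7900000000000063
blocks: R front 6.890000000000001 L front 7.010000000000005 L in 6.77 Rin 10.26
(346, 17) 41.74 0.0194
(422, 12) -31.75 0.019
(460, 63) -85.1 0.0223
(371, 133) 164.89 0.0203
(318, 75) 95.83 0.022
(440, 110) -126.35 0.0206
```

View pics/w6.png

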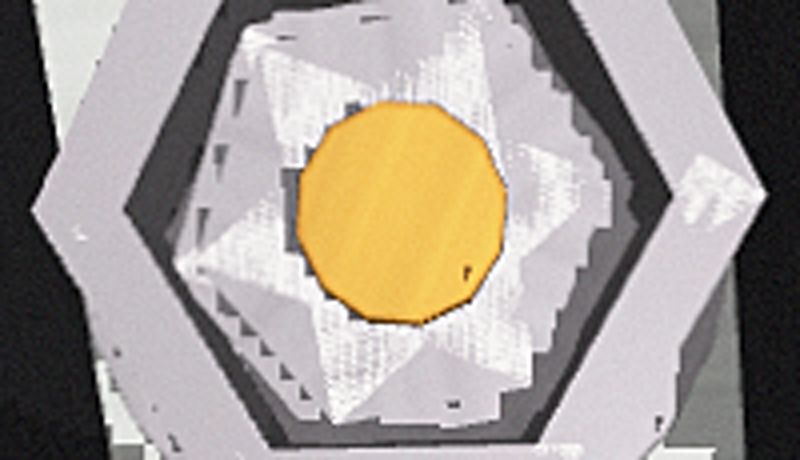

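```bash
python3 - <<'E'
from h import *
m=np.load("w5.npy",allow_pickle=True).item()
f=lambda u,v,z:px2w(m,(u+.5)/4-.5+210,(v+.5)/4-.5,z)[:2]
s=f(403,212,.099);print("stud",s)
V=[(245,30),(180,262),(340,420),(530,380),(605,200)]
P=[f(*p,.093) for p in V]
for p in P:
    d=p-s;print("vert yaw mod60",((np.degrees(np.arctan2(d[1],d[0]))-30)%60).round(1),np.hypot(*d).round(4))
for i in range(4):
    d=P[i+1]-P[i];print("edge",(np.degrees(np.arctan2(d[1],d[0]))%60-30).round(1),np.hypot(*d).round(4))
I=[f(*p,.105) for p in [(124,208),(272,447),(537,441),(672,198)]]
for i in range(3):
    d=I[i+1]-I[i];print("sock",((np.degrees(np.arctan2(d[1],d[0])))%60-30).round(1),np.hypot(*d).round(4))
O=[f(*p,.105) for p in [(32,208),(766,195)]];print("socket centre",(O[0]+O[1])/2,(I[0]+I[3])/2)
E
```

```text
stud [ 0.59843571 -0.1803816 ]
vert yaw mod60 12.2 0.0225
vert yaw mod60 10.9 0.0222
vert yaw mod60 12.0 0.02
vert yaw mod60 10.6 0.0196
vert yaw mod60 6.1 0.0196
edge 12.2 0.0219
edge 16.5 0.0216
edge 12.3 0.0194
edge 8.4 0.0182
sock 2.1 0.0244
sock 2.1 0.0245
sock 2.1 0.0241
socket centre [ 0.59877805 -0.18004498] [ 0.59859274 -0.17997134]
```

The nut edges read about 11.5° ±1 against 12.6° expected at the stop, and the handle reaction rose to 10 N, so the nut is tight with the wrench seated. I'll relax, lift, and carry the wrench back.

Call:
{"op": "drive_tool", "data": {
  "increments": [
    [[-1,0.002,0.052,0,-0.011],[-1,0.0073,0.104,0,-0.0222],[-1,0.0073,0.104,0,-0.0222]]
  ]
}}

```text
time_s: 20.7
tcp_pos: [0.5094, -0.1944, 0.092]
eef_rot: [-180.0, -0.0, 8.6]
contact_force: [-2.3, -1.0, -4.2]
gripper_width: 0.0137
gripper_force: 55.0
```

Call:
{"op": "drive_tool", "data": {
  "increments": [
    [[-1,0,0,-0.1,0],[-1,0,0,-0.3,0],[-1,0,0,-0.61,0],[-1,0,0,-0.61,0]]
  ]
}}

```text
time_s: 21.2
tcp_pos: [0.5126, -0.1944, 0.1697]
eef_rot: [179.9, -0.5, 8.7]
contact_force: [-0.8, -0.1, -3.7]
gripper_width: 0.0139
gripper_force: 55.0
```

Call:
{"op": "drive_tool", "data": {
  "increments": [
    [[-1,0.27,-0.35,0,0],[-1,0.27,-0.7,0,0],[-1,0.27,-0.9,0,0],[-1,0.27,-0.9,0,0],[-1,0.27,-0.9,0,0]]
  ]
}}

```text
time_s: 21.82
tcp_pos: [0.5253, -0.0827, 0.1653]
eef_rot: [-180.0, -0.0, 8.7]
contact_force: [-0.6, -0.4, -3.7]
gripper_width: 0.0136
gripper_force: 55.0
```

```bash
python3 - <<'E'
from h import *
m=camera_model("wrist");np.save("w7.npy",m,allow_pickle=True)
im=capture("wrist")
p=w2px(m,[[.598,-.18,.091]])[0];a=int(p[0])-80;b=max(int(p[1])-60,0);print(p,a,b)
save(cv2.resize(im[b:b+120,a:a+160],None,fx=5,fy=5,interpolation=cv2.INTER_CUBIC),"nut2")
E
```

```text
[487.33474434 126.87736831] 407 66
```

View pics/nut2.png

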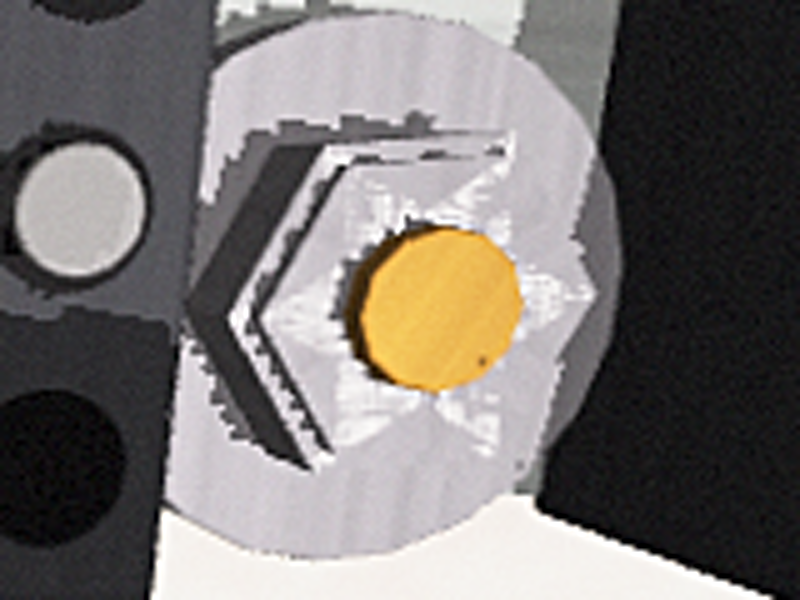

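```bash
python3 - <<'E'
from h import *
m=np.load("w7.npy",allow_pickle=True).item()
f=lambda u,v,z:px2w(m,(u+.5)/5-.5+407,(v+.5)/5-.5+66,z)[:2]
for z in (.088,.091):
  for a,b in [((228,315),(330,145)),((228,315),(315,468)),((330,145),(513,133)),((262,315),(352,163)),((262,315),(330,450))]:
    d=f(*b,z)-f(*a,z);print((np.degrees(np.arctan2(d[1],d[0]))%60-30).round(1),np.hypot(*d).round(4))
E
```

```text
11.6 0.0233
13.3 0.0235
13.0 0.0228
12.2 0.0207
10.9 0.0201
11.6 0.0229
13.3 0.0232
13.0 0.0225
12.2 0.0205
10.9 0.0198
```

Nut yaw measures about 12.2° (tight is 12.6°), so the nut is at its stop. Carrying the wrench to the mat.

Call:
{"op": "drive_tool", "data": {
  "increments": [
    [[-1,0.1,-0.3,0,0],[-1,0.2,-0.6,0,0],[-1,0.27,-0.78,0,0],[-1,0.27,-0.78,0,0]]
  ]
}}

```text
time_s: 22.38
tcp_pos: [0.5436, 0.0152, 0.165]
eef_rot: [-180.0, -0.0, 8.7]
contact_force: [-1.1, 0.1, -4.3]
gripper_width: 0.0133
gripper_force: 55.0
```

Call:
{"op": "drive_tool", "data": {
  "increments": [
    [[-1,0.1,-0.3,0,0],[-1,0.2,-0.6,0,0],[-1,0.27,-0.78,0,0],[-1,0.27,-0.78,0,0]]
  ]
}}

```text
time_s: 22.88
tcp_pos: [0.5614, 0.1126, 0.1649]
eef_rot: [180.0, 0.0, 8.7]
contact_force: [0.6, 0.6, -2.9]
gripper_width: 0.0134
gripper_force: 55.0
```

Call:
{"op": "drive_tool", "data": {
  "increments": [
    [[-1,0.1,-0.3,0,0.015],[-1,0.2,-0.6,0,0.03],[-1,0.27,-0.78,0,0.039],[-1,0.27,-0.78,0,0.039],[-1,0.27,-0.78,0,0.039]]
  ]
}}

```text
time_s: 23.5
tcp_pos: [0.5786, 0.2082, 0.1649]
eef_rot: [180.0, 0.0, -5.4]
contact_force: [-0.3, -0.5, -3.8]
gripper_width: 0.0135
gripper_force: 55.0
```

Call:
{"op": "drive_tool", "data": {
  "increments": [
    [[-1,0,0,0.25,0],[-1,0,0,0.5,0],[-1,0,0,0.75,0],[-1,0,0,0.85,0],[-1,0,0,0.85,0]]
  ]
}}

```text
time_s: 24.12
tcp_pos: [0.5787, 0.2085, 0.0629]
eef_rot: [179.9, 0.1, -5.4]
contact_force: [-0.2, 0.3, -2.1]
gripper_width: 0.014
gripper_force: 55.0
```

.0629 → .0245, then slow.

Call:
{"op": "drive_tool", "data": {
  "increments": [
    [[-1,0,0,0.12,0],[-1,0,0,0.24,0],[-1,0,0,0.31,0],[-1,0,0,0.31,0],[-1,0,0,0.31,0]]
  ]
}}

```text
time_s: 24.75
tcp_pos: [0.5791, 0.2096, 0.0262]
eef_rot: [-180.0, -0.0, -5.4]
contact_force: [0.0, -0.1, -3.8]
gripper_width: 0.0134
gripper_force: 55.0
```

Call:
{"op": "drive_tool", "data": {
  "increments": [
    [[-1,0,0,0.01,0],[-1,0,0,0.02,0],[-1,0,0,0.028,0],[-1,0,0,0.028,0]]
  ]
}}

```text
time_s: 25.25
tcp_pos: [0.5788, 0.2094, 0.0226]
eef_rot: [180.0, 0.0, -5.4]
contact_force: [0.2, -0.5, -4.0]
gripper_width: 0.014
gripper_force: 55.0
```

Call:
{"op": "drive_tool", "data": {
  "increments": [
    [[-1,0,0,0.007,0],[-1,0,0,0.014,0],[-1,0,0,0.014,0],[-1,0,0,0.014,0]]
  ]
}}

```text
time_s: 25.75
tcp_pos: [0.5789, 0.2095, 0.021]
eef_rot: [180.0, -0.0, -5.4]
contact_force: [-1.1, 0.2, -3.9]
gripper_width: 0.0136
gripper_force: 55.0
```

Call:
{"op": "drive_tool", "data": {
  "increments": [
    [[-1,0,0,0.004,0],[-1,0,0,0.008,0],[-1,0,0,0.008,0],[-1,0,0,0.008,0]]
  ]
}}

```text
time_s: 26.25
tcp_pos: [0.5789, 0.2095, 0.0201]
eef_rot: [-180.0, -0.0, -5.4]
contact_force: [-0.1, 0.3, -2.6]
gripper_width: 0.0136
gripper_force: 55.0
```

Contact begins, so I release and retreat.

Call:
{"op": "drive_tool", "data": {
  "increments": [
    [[-1,0,0,0.003,0],[-0.2,0,0,0.003,0],[-0.2,0,0,0.003,0],[-0.2,0,0,0.003,0],[-0.2,0,0,0.003,0]]
  ]
}}

```text
time_s: 26.88
tcp_pos: [0.579, 0.2095, 0.0197]
eef_rot: [-180.0, -0.0, -5.4]
contact_force: [0.9, -1.0, 0.5]
gripper_width: 0.0349
gripper_force: 0.0
```

Call:
{"op": "drive_tool", "data": {
  "increments": [
    [[-0.2,0,0,0,0],[-0.2,0,0,-0.1,0],[-0.2,0,0,-0.4,0],[-0.2,0,0,-0.8,0],[-0.2,0,0,-0.8,0]]
  ]
}}

```text
time_s: 27.5
tcp_pos: [0.5814, 0.2109, 0.121]
eef_rot: [-179.7, -0.4, -5.3]
contact_force: [0.1, -0.5, -0.8]
gripper_width: 0.0347
gripper_force: 0.0
```

```bash
python3 - <<'E'
from h import *
m=camera_model("top");im=capture("top").astype(int)
# bright pixels inside mat region
u0,v0=w2px(m,[[.735,.27,.004]])[0];u1,v1=w2px(m,[[.48,.10,.004]])[0]
g=im.sum(2)[int(v0):int(v1),int(u0):int(u1)]>270
v,u=np.nonzero(g);u=u+int(u0);v=v+int(v0);print(len(u),px2w(m,u[v<v.min()+15].mean(),v[v<v.min()+15].mean(),.034),px2w(m,u[v>v.max()-4].mean(),v.max()-3,.034))
print(r.get_state()["contact_force"])
E
```

```text
42 [0.52142526 0.21429463 0.034     ] [0.50857616 0.2154764  0.034     ]
[-0.04614625  0.40806852 -1.01941395]
```

```bash
python3 -c "
from plant import job
print(job.close_job())"
```

```text
the job is handed in; nothing more can be done
None
```

I tightened the nut to its stop in three strokes (last measured within about half a degree), laid the wrench back on the mat, released it, and handed the job in at about 27.5 s; no verdict came back, and I didn't re-check the rack, tip box or bottle, though I saw no contact with them.

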